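Seat a ferrite rod in the coil-test jig

ROBOT

A 6-joint arm with a two-finger parallel gripper is mounted at the origin on the work surface. World frame = base frame: x ahead of the robot, y to its left, z up, the work surface at z = 0. Lengths are in m, angles in rad, forces in N, time in s.
With the tool pointing down it reaches from about 0.35 to 0.975 m from the base axis. Payload 7.1 kg.
Tool frame: the origin (TCP) lies between the finger pads; the fingertips stand 25 mm ahead of it and the grasp point (between the pads) lies 6 mm ahead of it; x points along the fingers, y is the direction in which the jaws open and shut, and the axes are right-handed (so a half turn about x gives the same grasp; the last joint's range is limited). The gripper opens to 88 mm and grips with 3 to 60 N. Pads are 20 mm wide; open, the fingers measure 115 mm over their backs; the gripper's body (75 mm by 178 mm) begins 61 mm behind the grasp point.
Start: joints at [-1.344, 0.423, 1.63, -0, 1.089, -0.019], TCP at [0.152, -0.606, 0.224] pointing down, gripper open.
Joint ranges: [-3, 3], [-0.9, 2.11], [0.09, 2.58], [-1.31, 4.45], [0.11, 2.69], [-2.54, 2.54]. Speed limits (rad/s): [2.39, 2.39, 3.01, 3.14, 3.14, 3.14].

INTERFACE

Orientations are given as a unit quaternion [x, y, z, w].
In Python, from station import sense, get_image, close_job, boxes_of, cut_out gives the robot as it stands.
- The arm moves only by the tool step_arm, never from a script. Its argument "commands" is a list of rows, each a list of 6 numbers: the shift along the tool's x, y, z in m, then the turn, a rotation vector about the tool's x, y, z in rad. A call has 1 to 5 rows; each row shifts and turns the pose as measured when the row begins, along the tool's axes as they then stand; what a row does not reach is not made up. A row lasts 1/8 s, in which the tool goes at most 62.5 mm and 10.7 degrees, less where a joint would pass 70% of its speed; a pose out of reach is approached as far as the arm can. A call with a gripper value outside its range is refused whole. "claw" is the closure in counts, from 0 (fully open) to 255 (shut), set as the call begins (left out, the last holds). The fingers move at their own pace and stop on an object; the grip force is fixed at half the most. Time passes only in rows, so rows that do not move let the fingers close. It gives the time, the measured TCP pose, the force and the opening at its end, in the units of the state.
- sense(): the state, without advancing time (a new reading comes with each control period).
- get_image(name): name is "scene" or "top" or "wrist"; returns a dict with "image" (400x640x3 uint8, red, green, blue), "vfov" (degrees; the focal length in pixels is half the picture's height over the tangent of half this angle, whatever the lens; pixels are square), "cx", "cy" (the principal point, pixels), "dist" ([k1, k2, p1, p2, k3] as OpenCV has them; the pictures are not rectified), "eye" and "orientation" of the camera in the world; the wrist camera has in their place "hand_eye" (4x4, takes a point from camera to tool coordinates, whose origin is the TCP and whose axes are the tool frame's). Camera axes: x right, y up, looking along -z (the intrinsics and any distortion apply to the point x, -y, -z); pixel columns grow to the right and rows downward; lengths in m; the calibration is good to about 2 mm. A picture is of the moment at which its call begins: read the wrist's pose just before it. There is no depth.
- close_job(): hands the job in, once; it reports no verdict.
Trained networks look in the newest picture that a camera, given by its name, has taken for a name from the list of things; names that differ only in an ending like _2 or _b are one class to them, and where a whole thing is asked for, a point or a joint stands for the part that bears it (a point fixed in the world has none). Each returns a list of dicts, best first, with "p" (0 to 1); they miss things now and then, are a little off and sometimes report something else, mostly with a low value. They report only what shows in the picture. A call takes as long as a camera call. They do not tell look-alikes from the thing itself.
- boxes_of(camera, query): "centre" ([x, y, z] in m, in world coordinates, good to about 4 mm: the middle of the surface that is visible of it).
- cut_out(camera, query): "region" (400x640 bool, what is visible of it).
The state is a dict: "time": time; "qpos": joint angles; "joint_velocities": joint speeds; "joint_torque": joint torques, N m; "eef_pos": TCP position; "ee_rot": TCP orientation; "contact_force": force on the tool from outside, world axes, zero at the start; "moment": the same for the moment, N m; "width": finger opening in m.
Only numpy, scipy, OpenCV 4.12 (cv2) and the standard library are available. Lean on these libraries where they do the work, as an engineer would, in place of code of your own. Each camera call takes 0.05 s, during which the arm holds its last target. There are 200 camera calls.

TASK

Pick the longer of the two dark ferrite rods off the wooden rack, lay it gently in the V-groove at the open loading end of the coil jig, short of the coil, and let go of it. Then push it from behind, slowly along the groove and through the coil, until it meets the face of the stop pin behind its little sprung nose, press it lightly home there for about a second, and back away leaving it there. Ferrite is brittle and the pin is a reference: do not drop the rod, press it hard into the groove or ram it against the pin, and leave everything else on the bench where it is.

Things in the scene. Friction and masses are not known exactly. Their poses are not given: they have to be found in the camera images.
- long_rod: the rod to load: dark grey ferrite cylinder, diameter 20 mm, length 140 mm, 0.15 to 0.3 kg, free to roll. Origin at its centre, x along its length. Starts on the wooden rack. Sliding in the groove takes about 1 to 4 N (varies); once it is on the pin's face the force climbs steeply, 5 to 20 N per mm.
- short_rod: the other rod on the rack, same dark material and diameter 20 mm but 100 mm long. Origin at its centre, x along its length. Stays on the rack.
- rack: fixed plywood plate 110 x 130 x 10 mm with two notched wooden strips across it, 62 mm clear between them, 36 mm high. Two places for rods along its x, at y = +30 and -30 mm; either rod may be in either. A rod there has its axis 40 mm above the bench, its middle free for a grasp between the strips. Origin: centre of the underside.
- jig: fixed coil jig: steel base 270 x 80 x 12 mm with a 90 degree V-groove in an aluminium block 40 mm wide, top 46 mm above the bench, from x = -120 to +120 mm. Origin: on the bench under the groove line; x runs along the groove from the open loading end towards the stop, z up. A rod in the groove has its axis at y = 0, z = 50 mm, so it stands 14 mm above the block.
- load (a point): point on the rod axis 50 mm above the bench, at jig x = -50 mm: the middle of a 50 mm long gap in the block, open down to the base plate, room for the fingers. Lay the long rod with its centre here: it bridges the gap and its front end is 13 mm short of the coil.
- coil (a point): centre of the copper coil on the rod axis, jig x = +50 mm. The coil with its black square flanges spans jig x = 33 to 67 mm, flanges 52 mm wide, top 76 mm above the bench, clear opening 32 mm wide, so the rod passes with about 6 mm each side.
- stop: fixed bracket beyond the coil, 54 mm wide, top 58 mm above the bench; origin on the rod axis in its front face, axes as the jig's, at jig x = 108 to 124 mm. Its steel pin (14 mm diameter) reaches 10 to 34 mm towards the rod from there, set each time, not measured: feel for it. A brass nose in the pin's face springs in 2 mm at 0.5 N; then the pin is rigid and does not give.
- meter: yellow multimeter lying flat, 95 x 190 x 43 mm, origin centre of underside; leave alone
- timer: small white desk timer 70 x 85 x 30 mm, origin centre of underside; leave alone
- spool: solder spool standing on the bench, diameter 64 mm, 50 mm high, origin centre of underside; leave alone
- jar: small clear jar, diameter 44 mm, 55 mm high, origin centre of underside; leave alone
- tube: short white plastic tube standing up, diameter 54 mm, 65 mm high, origin centre of underside; leave alone
- driver: screwdriver lying on the bench; leave alone
- can1: spray can, diameter 66 mm, 170 mm high, origin centre of underside; leave alone
- can2: spray can, diameter 60 mm, 150 mm high, origin centre of underside; leave alone
Mind the look-alikes: they are no part of the job. Leave any white look-alike of the long_rod alone.

How it is judged:
By the outcome, as a careful person would: the job done as asked, in the order asked, and still so for the second after the job is handed in, with the robot touching nothing.
It also fails if it takes over 64 s, if anything falls off the work surface, if the arm or the gripper's body presses on something with over 40 N, if the wrist force passes 120 N, or if a joint passes its speed limit or range.

## Working session

There is one attempt and no reset: what is moved stays moved. The work goes in short steps, Python scripts to look and compute and a tool call to move; the robot and the scene stay as the last step left them, time stands still between calls to the robot, and variables do not carry over. Pictures are saved under pics/ and viewed, about 8 in all and at most 12, crops included, and the job is handed in when it is done.

Besides the shell and the picture viewer there is one more tool, called after ">>>" as a command line: name --pt "numbers of a row" for each row, then --argument value for the rest. step_arm: Moves the arm, as the interface text tells. Its arguments: {"type":"object","properties":{"commands":{"type":"array","items":{"type":"array","items":{"type":"number"}}},"claw":{"type":"number"}},"required":["commands"]}

```bash
mkdir -p pics
cat > h.py <<'E'
import numpy as np,cv2
from scipy.spatial.transform import Rotation as R
from station import *
def cam(n):
    s=sense(); d=get_image(n)
    d['f']=200/np.tan(np.radians(d['vfov'])/2)
    if n=='wrist':
        T=np.eye(4);T[:3,:3]=R.from_quat(s['ee_rot']).as_matrix();T[:3,3]=s['eef_pos']
        d['T']=T@np.array(d['hand_eye'])
    else:
        T=np.eye(4);o=np.array(d['orientation']);T[:3,:3]=R.from_quat(o).as_matrix() if o.size==4 else o.reshape(3,3);T[:3,3]=d['eye'];d['T']=T
    d['K']=np.array([[d['f'],0,d['cx']],[0,d['f'],d['cy']],[0,0,1.]])
    return d
def onz(d,uv,z):
    p=cv2.undistortPoints(np.array(uv,float).reshape(-1,1,2),d['K'],np.array(d['dist'],float)).reshape(-1,2)
    r=np.c_[p[:,0],-p[:,1],-np.ones(len(p))]@d['T'][:3,:3].T
    e=d['T'][:3,3]; return e+r*((z-e[2])/r[:,2])[:,None]
def proj(d,P):
    q=(np.atleast_2d(P)-d['T'][:3,3])@d['T'][:3,:3]; q=q*[1,-1,-1]
    return cv2.projectPoints(q,np.zeros(3),np.zeros(3),d['K'],np.array(d['dist'],float))[0].reshape(-1,2)
def save(d,n): cv2.imwrite('pics/'+n,d['image'][:,:,::-1])
E
python3 - <<'E'
from h import *
np.set_printoptions(precision=4,suppress=True)
s=sense();print(s)
for c in ['top','scene']:
    d=cam(c);save(d,c+'0.png');print(c,d['eye'],d['f'],d['dist'])
    for q in ['long_rod','short_rod','rack','jig','coil','stop']:
        for b in boxes_of(c,q)[:3]: print(q,np.round(b['p'],2),np.round(b['centre'],3),proj(d,b['centre']).round(0))
E
```

```text
{'time': 0.0, 'qpos': array([-1.344 ,  0.4238,  1.6307, -0.    ,  1.0886, -0.019 ]), 'joint_velocities': array([-0.0011,  0.0003,  0.0011,  0.0008,  0.0003,  0.0009]), 'joint_torque': array([ -0.0003, -54.4621, -27.3667,   0.0645,   0.0227,  -0.0001]), 'eef_pos': array([ 0.152 , -0.6057,  0.2234]), 'ee_rot': array([-0.7017, -0.0872,  0.7018, -0.0862]), 'contact_force': array([ 0.3356,  0.5437, -0.2333]), 'moment': array([-0.0061, -0.0669,  0.0195]), 'width': 0.08791066356269273}
top [0.4132 0.0035 1.1426] 405.2897545948802 [0.01 0.   0.   0.   0.  ]
long_rod 0.74 [ 0.413 -0.446  0.018] [[479. 256.]]
long_rod 0.59 [ 0.49  -0.28   0.048] [[421. 227.]]
long_rod 0.44 [0.781 0.11  0.047] [[280. 121.]]
short_rod 0.69 [0.588 0.042 0.012] [[303. 192.]]
short_rod 0.6 [ 0.513 -0.229  0.05 ] [[403. 218.]]
rack 0.92 [ 0.5   -0.25   0.011] [[407. 224.]]
jig 0.7 [ 0.385 -0.067  0.059] [[343. 265.]]
jig 0.61 [0.588 0.045 0.011] [[302. 191.]]
jig 0.61 [ 0.772 -0.163  0.024] [[376. 128.]]
coil 0.8 [0.586 0.042 0.014] [[303. 192.]]
stop 0.47 [0.615 0.165 0.058] [[258. 179.]]
scene [ 1.0324 -0.3734  0.8734] 373.30682211484566 [-0.0516  0.      0.      0.      0.    ]
long_rod 0.67 [ 0.5   -0.284  0.048] [[206. 248.]]
long_rod 0.65 [ 0.422 -0.448  0.016] [[137. 268.]]
long_rod 0.23 [0.393 0.104 0.045] [[301. 155.]]
short_rod 0.5 [ 0.52  -0.229  0.047] [[228. 242.]]
rack 0.92 [ 0.512 -0.254  0.011] [[221. 252.]]
jig 0.78 [0.605 0.034 0.022] [[328. 215.]]
coil 0.56 [0.605 0.034 0.026] [[328. 215.]]
stop 0.61 [0.623 0.167 0.06 ] [[369. 187.]]
```

View pics/top0.png

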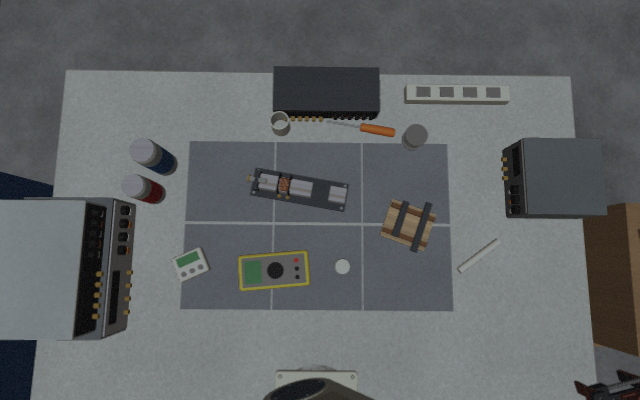

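View pics/scene0.png

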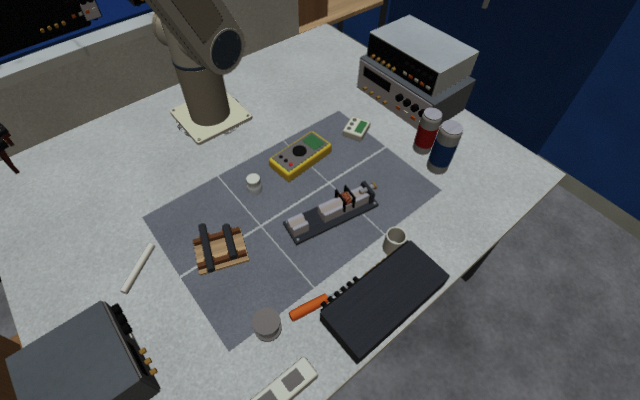

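The top view shows the rack at (407,224) with two dark rods on it, at (400,220) and (423,227). A white look-alike lies at (478,255). The jig is at (300,190), its coil at (284,187) and its loading end on the right at (345,198). The (423,227) rod looks longer, so I'll measure both and check an enlarged crop.

Run:
```python
from h import *
np.set_printoptions(precision=4,suppress=True)
d=cam('top');im=d['image']
A=cv2.resize(im[180:270,350:470],None,fx=6,fy=6,interpolation=cv2.INTER_CUBIC)[:, :390*2]
B=cv2.resize(im[155:220,235:365],None,fx=6,fy=6,interpolation=cv2.INTER_CUBIC)
cv2.imwrite('pics/rackcrop.png',A[:,:,::-1]);cv2.imwrite('pics/jigcrop.png',B[:,:,::-1])
for c in ['top','scene']:
  d=cam(c)
  for q in ['long_rod','short_rod']:
    for r in cut_out(c,q)[:3]:
        m=r['region'];v,u=np.nonzero(m)
        if len(u)<20: continue
        (cx,cy),(w,h),a=cv2.minAreaRect(np.c_[u,v].astype(np.float32))
        b=cv2.boxPoints(((cx,cy),(w,h),a));
        if w>h: e=[(b[0]+b[1])/2,(b[2]+b[3])/2]
        e1=(b[0]+b[1])/2;e2=(b[2]+b[3])/2;f1=(b[1]+b[2])/2;f2=(b[3]+b[0])/2
        if np.linalg.norm(f1-f2)>np.linalg.norm(e1-e2): e1,e2=f1,f2
        P=onz(d,[e1,e2],0.043);print(c,q,round(r['p'],2),e1,e2,P[:,:2].ravel(),np.linalg.norm(P[0]-P[1]))
```

```text
top long_rod 0.72 [429.3 202.1] [413.1 250.7] [ 0.5578 -0.3048  0.4254 -0.2573] 0.1406966591485627
top long_rod 0.65 [499.0622 239.7211] [458.094  269.7645] [ 0.4574 -0.4906  0.3762 -0.3765] 0.14001584320139693
top short_rod 0.83 [406.4 200.8] [394.7 235.9] [ 0.5607 -0.2421  0.4645 -0.2084] 0.10190173531818111
scene long_rod 0.86 [151.7779 243.8648] [122.3489 292.2124] [ 0.4002 -0.3867  0.4797 -0.4988] 0.1374186139066446
scene long_rod 0.81 [201.496 222.728] [210.44 271.92] [ 0.4226 -0.2544  0.5636 -0.3078] 0.15083098642421944
scene short_rod 0.72 [224.5685 223.3818] [233.6307 257.3652] [ 0.4629 -0.2074  0.5648 -0.2424] 0.10782541789521972
```

View pics/rackcrop.png

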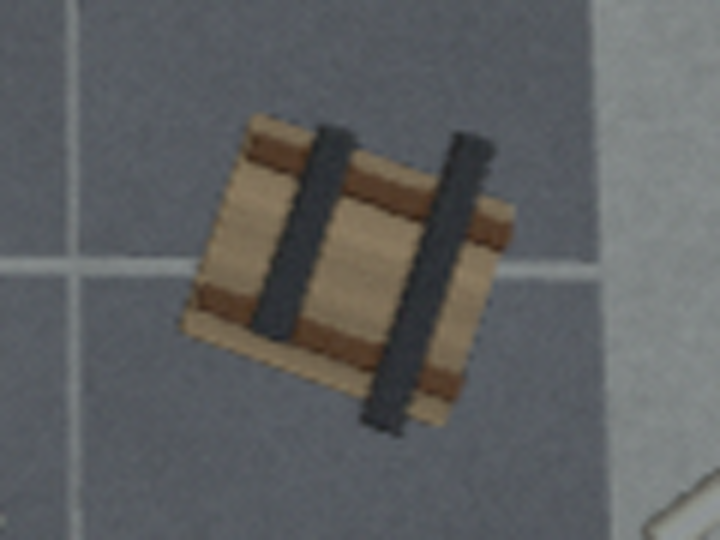

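View pics/jigcrop.png

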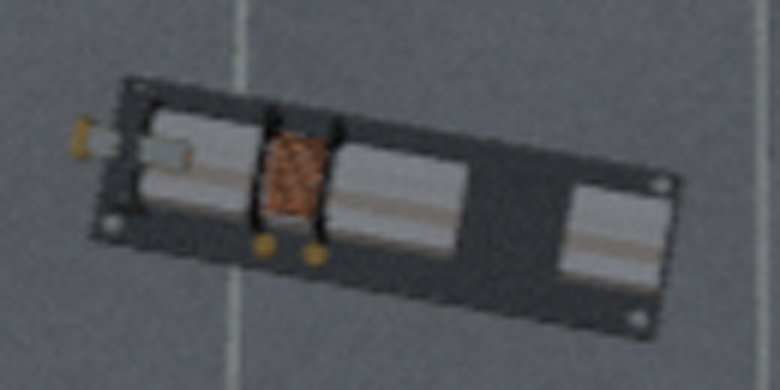

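The crop confirms it: the rod at top pixel (423,227) is 141 mm long and dark, so it is long_rod. The one at (400,220) measures 102 mm and is short_rod. The 140 mm piece at (478,255) is the white look-alike. In the jig crop, the gap is right of centre and the loading end is on the right, beyond the small block.

```bash
cat >> h.py <<'E'
def rel(p,ydir,zt=None):
    """grasp-point target p (world), jaw axis yaw ydir (deg): shift in tool axes + turn about tool x"""
    s=sense();M=R.from_quat(s['ee_rot']).as_matrix()
    D=np.array([0,0,-1.]);a=np.radians(ydir);y=np.array([np.cos(a),np.sin(a),0])
    if y@M[:,1]<0:y=-y
    T=np.c_[D,y,np.cross(D,y)]
    t=np.array(p)-.006*D
    print('t',round(s['time'],2),'pos',s['eef_pos'].round(4),'q',s['qpos'].round(2),'F',s['contact_force'].round(1),'w',round(s['width'],4))
    print('shift',(M.T@(t-s['eef_pos'])).round(4),'turn(rv)',R.from_matrix(M.T@T).as_rotvec().round(4))
E
python3 - <<'E'
from h import *
np.set_printoptions(precision=4,suppress=True)
d=cam('top')
c=np.array([[127,78],[682,178],[655,340],[93,238]])/6+[235,155]-.4
P=onz(d,c,.012)[:,:2];print(P)
x=(P[0]+P[3]-P[1]-P[2])/2;print('len',np.linalg.norm(x),'wid',np.linalg.norm(P[0]-P[3]),np.linalg.norm(P[1]-P[2]),'ctr',P.mean(0),'yaw',np.degrees(np.arctan2(x[1],x[0])))
# block edges at z=.046
e=np.array([[575,185],[558,272],[672,200],[660,290],[468,162],[456,250]])/6+[235,155]-.4
print(onz(d,e,.046)[:,:2])
M=R.from_quat(sense()['ee_rot']).as_matrix();print(M)
rel([.4916,-.281,.15],-19.7+90)
w=cam('wrist');print(w['hand_eye'],w['vfov'])
E
```

```text
[[ 0.6551  0.178 ]
 [ 0.6102 -0.0851]
 [ 0.5332 -0.0725]
 [ 0.5783  0.1914]]
len 0.2673216239770914 wid 0.0779418745122485 0.07800153786985474 ctr [0.5942 0.053 ] yaw 80.30219022042365
[[ 0.6004 -0.0335]
 [ 0.5602 -0.026 ]
 [ 0.594  -0.0779]
 [ 0.5525 -0.0724]
 [ 0.6105  0.0156]
 [ 0.5698  0.0206]]
[[ 0.      0.2433 -0.97  ]
 [-0.     -0.97   -0.2433]
 [-1.      0.      0.    ]]
t 1.1 pos [ 0.1521 -0.6062  0.2242] q [-1.34  0.42  1.63  0.    1.09 -0.02] F [-0.9 -0.3  0.6] w 0.0878
shift [ 0.0682 -0.2329 -0.4084] turn(rv) [ 0.5896 -0.     -0.    ]
[[ 0.0001  0.2766 -0.961  -0.1621]
 [ 1.     -0.0001  0.0001  0.0005]
 [-0.0001 -0.961  -0.2766 -0.0753]
 [ 0.      0.      0.      1.    ]] 64.80633062597855
```

>>> step_arm --pt "0 -0.029 -0.051 0 0 0" --pt "0 -0.029 -0.051 0 0 0" --pt "0 -0.029 -0.051 0 0 0" --pt "0 -0.029 -0.051 0 0 0" --pt "0 -0.029 -0.051 0 0 0" --claw 139

```text
time: 1.78
eef_pos: [0.3678, -0.402, 0.2244]
ee_rot: [0.702, 0.083, -0.702, 0.085]
contact_force: [1.5, 0.1, -0.3]
width: 0.0421
```

>>> step_arm --pt "0 -0.029 -0.051 0 0 0" --pt "0 -0.029 -0.051 0 0 0" --pt "0 0 0 0.17 0 0" --pt "0 0 0 0.17 0 0" --pt "0 0 0 0.17 0 0"

```text
time: 2.4
eef_pos: [0.4598, -0.3147, 0.2251]
ee_rot: [0.702, -0.1, -0.699, -0.097]
contact_force: [0.2, -0.5, 0.0]
width: 0.0398
```

```bash
cat > look.py <<'E'
from h import *
def ends(d,q,z):
    out=[]
    for r in cut_out('wrist',q)[:3]:
        v,u=np.nonzero(r['region'])
        if len(u)<50: continue
        b=cv2.boxPoints(cv2.minAreaRect(np.c_[u,v].astype(np.float32)))
        e=[(b[0]+b[1])/2,(b[2]+b[3])/2];f=[(b[1]+b[2])/2,(b[3]+b[0])/2]
        if np.linalg.norm(f[0]-f[1])>np.linalg.norm(e[0]-e[1]): e=f
        P=onz(d,e,z);x=P[1]-P[0];print(q,round(r['p'],2),np.round(e,0).ravel(),'ctr',P.mean(0).round(4),'L',np.linalg.norm(x).round(4),'yaw',np.degrees(np.arctan2(x[1],x[0])).round(1))
E
python3 - <<'E'
from look import *
rel([.4916,-.281,.15],-19.7+90)
d=cam('wrist');save(d,'w1.png');ends(d,'long_rod',.045);ends(d,'short_rod',.045)
print(proj(d,[[.4916,-.281,.05]]))
E
```

```text
t 2.4 pos [ 0.4598 -0.3147  0.2251] q [-0.62  0.32  1.78 -0.    1.03  1.23] F [ 0.2 -0.5  0. ] w 0.0398
shift [ 0.0691 -0.0414 -0.0209] turn(rv) [ 0.0644 -0.0048 -0.0029]
long_rod 0.88 [471. 138. 394. 227.] ctr [ 0.4249 -0.4376  0.045 ] L 0.1291 yaw 126.4
long_rod 0.84 [283. 100. 278. 228.] ctr [ 0.4892 -0.281   0.045 ] L 0.1419 yaw 160.2
short_rod 0.75 [227. 115. 227. 206.] ctr [ 0.5111 -0.2262  0.045 ] L 0.1003 yaw 159.7
[[279.27548562 165.97104648]]
```

View pics/w1.png

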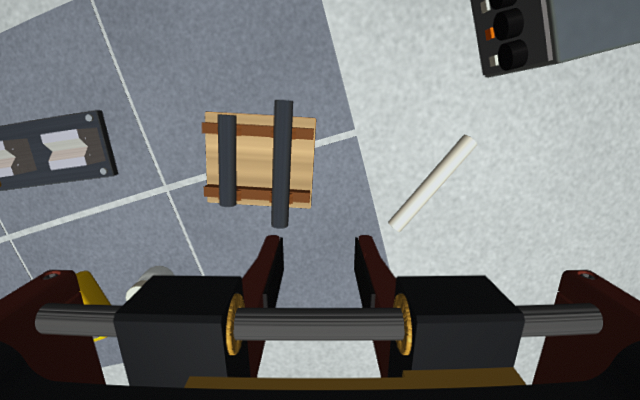

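The wrist view shows the long rod from (283,100) to (278,228), with the short rod at (227,160) and the white look-alike at (432,182). This agrees with the top view within 3 mm.

>>> step_arm --pt "0.035 -0.021 -0.01 0 0 0" --pt "0.034 -0.021 -0.009 0 0 0" --pt "0 0 0 0.064 -0.005 -0.003" --pt "0 0 0 0 0 0"

```text
time: 3.05
eef_pos: [0.4905, -0.2803, 0.1549]
ee_rot: [0.699, -0.114, -0.697, -0.113]
contact_force: [0.7, 0.6, -0.0]
width: 0.04
```

Run:
```python
from look import *
rel([.4895,-.281,.0405],-19.7+90)
d=cam('wrist');ends(d,'long_rod',.045)
```

```text
t 3.05 pos [ 0.4905 -0.2803  0.1549] q [-0.54  0.43  1.82 -0.    0.9   1.35] F [ 0.7  0.6 -0. ] w 0.04
shift [0.1084 0.0009 0.001 ] turn(rv) [ 0.0216 -0.0021 -0.0008]
long_rod 0.75 [321. 120. 319. 274.] ctr [ 0.4886 -0.2815  0.045 ] L 0.1436 yaw 160.9
long_rod 0.58 [542. 153. 449. 262.] ctr [ 0.4307 -0.432   0.045 ] L 0.1282 yaw 126.9
long_rod 0.51 [251. 140. 256. 251.] ctr [ 0.511  -0.2261  0.045 ] L 0.103 yaw 160.8
```

>>> step_arm --pt "0.04 0.001 0.001 0.015 0 0" --pt "0.04 0 0 0 0 0" --pt "0.02 0 0 0 0 0" --pt "0.008 0 0 0 0 0" --pt "0 0 0 0 0 0"

```text
time: 3.78
eef_pos: [0.4915, -0.2846, 0.0482]
ee_rot: [0.701, -0.118, -0.694, -0.115]
contact_force: [-0.5, -0.1, 0.6]
width: 0.04
```

Run:
```python
from look import *
rel([.489,-.281,.0405],-19.4+90)
```

```text
t 3.77 pos [ 0.4915 -0.2846  0.0482] q [-0.55  0.59  1.86 -0.    0.68  1.36] F [-0.5 -0.1  0.6] w 0.04
shift [ 0.0016 -0.0026  0.0036] turn(rv) [ 0.0074 -0.0108 -0.0029]
```

>>> step_arm --pt "0.002 -0.003 0.003 0.007 -0.011 -0.003" --pt "0 0 0 0 0 0"

```text
time: 4.03
eef_pos: [0.4906, -0.2813, 0.0479]
ee_rot: [0.698, -0.119, -0.696, -0.119]
contact_force: [0.3, -0.1, 0.1]
width: 0.0395
```

>>> step_arm --pt "0 0 0 0 0 0" --pt "0 0 0 0 0 0" --pt "0 0 0 0 0 0" --pt "0 0 0 0 0 0" --pt "0 0 0 0 0 0" --claw 235

```text
time: 4.65
eef_pos: [0.4919, -0.2817, 0.051]
ee_rot: [0.699, -0.119, -0.695, -0.118]
contact_force: [-1.3, 0.3, 2.1]
width: 0.0072
```

Run:
```python
from look import *
rel([.489,-.281,.0405],-19.4+90)
```

```text
t 4.65 pos [ 0.4919 -0.2817  0.051 ] q [-0.54  0.59  1.85  0.    0.69  1.37] F [-1.3  0.3  2.1] w 0.0072
shift [0.0045 0.0004 0.003 ] turn(rv) [ 0.0007 -0.0052 -0.0005]
```

Width is 7.2 mm, so the 20 mm rod is not between the pads. I'll look before doing anything.

Run:
```python
from look import *
d=cam('wrist');t=cam('top');s=cam('scene')
a=d['image'];b=cv2.resize(t['image'][180:270,350:470],(400,300),interpolation=cv2.INTER_CUBIC);c=cv2.resize(s['image'][200:290,160:280],(400,300),interpolation=cv2.INTER_CUBIC)
o=np.vstack([cv2.resize(a[:200],(800,250)),np.hstack([b,c])])
cv2.imwrite('pics/g1.png',o[:,:,::-1])
```

```text
(no output)
```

View pics/g1.png

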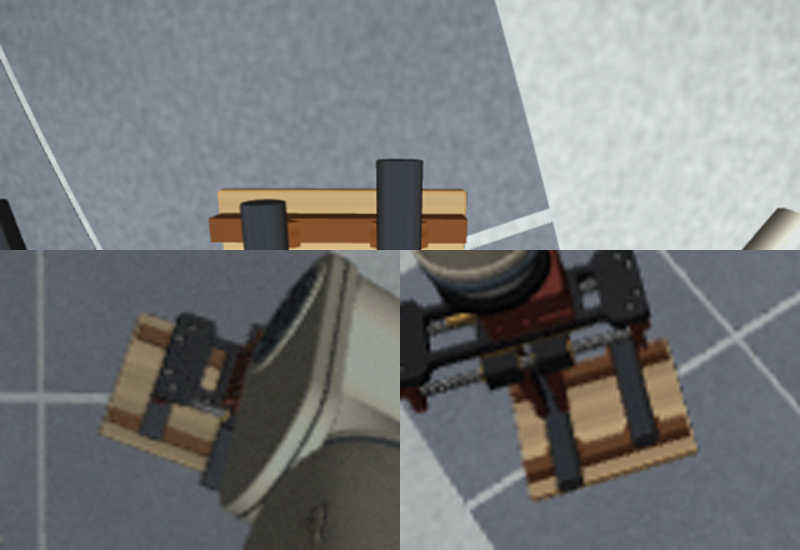

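Run:
```python
from look import *
d=cam('wrist');print(sense()['width'],sense()['contact_force'],sense()['eef_pos'])
s=sense();M=R.from_quat(s['ee_rot']).as_matrix()
for x in(.006,.025): print(proj(d,s['eef_pos']+M@[x,0,0]))
cv2.imwrite('pics/g2.png',cv2.resize(d['image'][110:330,180:460],(760,597),interpolation=cv2.INTER_CUBIC)[:,:,::-1])
```

```text
0.007160517342068429 [-1.98854954  1.8842712   7.74949206] [ 0.49200585 -0.28169417  0.0508144 ]
[[317.24655911 248.42883569]]
[[317.38138176 236.10195431]]
```

View pics/g2.png

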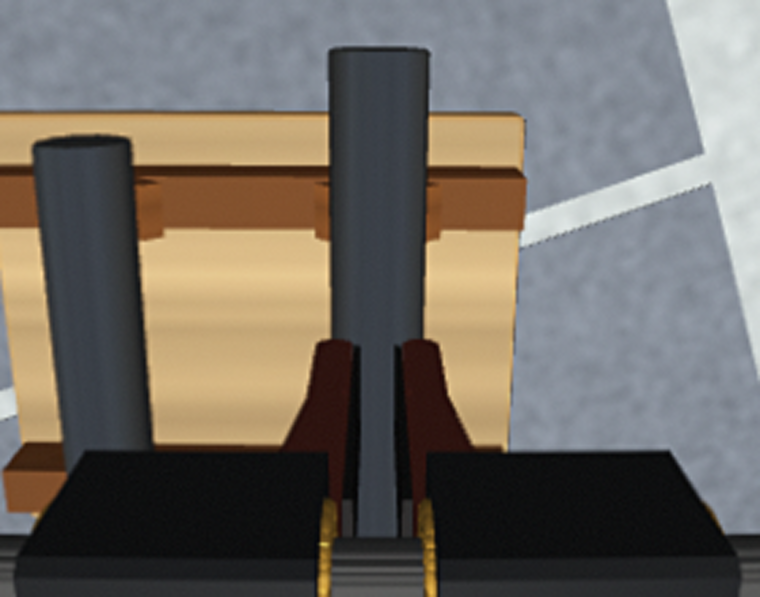

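The view shows the fingertips at crop (335,342) and (420,342), 7 mm apart, sitting on top of the rod and not around it. The tips seem to be about 20 mm shorter than described, since contact puts them at roughly TCP height. The rod hasn't moved. I'll rise, reopen, and measure the tips in the picture.

>>> step_arm --pt "-0.015 0 0 0 0 0" --pt "-0.015 0 0 0 0 0" --pt "0 0 0 0 0 0"

```text
time: 5.22
eef_pos: [0.4921, -0.2819, 0.083]
ee_rot: [0.699, -0.12, -0.695, -0.118]
contact_force: [0.6, -0.5, 0.1]
width: 0.0073
```

>>> step_arm --pt "0 0 0 0 0 0" --pt "0 0 0 0 0 0" --pt "0 0 0 0 0 0" --claw 139

```text
time: 5.6
eef_pos: [0.4918, -0.2817, 0.0827]
ee_rot: [0.699, -0.119, -0.695, -0.118]
contact_force: [0.2, -0.5, -0.2]
width: 0.0332
```

Run:
```python
from look import *
d=cam('wrist');rel([.489,-.281,.0405],-19.4+90);ends(d,'long_rod',.045);ends(d,'short_rod',.045)
s=sense();M=R.from_quat(s['ee_rot']).as_matrix();im=d['image'].copy()
im=cv2.resize(im[180:380,200:440],(720,600),interpolation=cv2.INTER_CUBIC)
for x,c in((.025,(255,0,0)),(.0,(0,255,0))):
  for y in(-.02,.02):
    for z in(-.01,.01):
      u=(proj(d,s['eef_pos']+M@[x,y,z])[0]-[200,180])*3;cv2.circle(im,(int(u[0]),int(u[1])),4,c,-1)
cv2.imwrite('pics/g3.png',im[:,:,::-1])
```

```text
t 5.65 pos [ 0.4918 -0.2817  0.0826] q [-0.54  0.54  1.85  0.    0.75  1.37] F [ 0.5  0.  -0.3] w 0.0373
shift [0.0361 0.0002 0.0031] turn(rv) [ 0.0007 -0.0055 -0.0007]
long_rod 0.91 [602. 163. 489. 293.] ctr [ 0.4377 -0.4307  0.045 ] L 0.1164 yaw 126.8
long_rod 0.84 [318. 125. 318. 307.] ctr [ 0.4954 -0.2837  0.045 ] L 0.1293 yaw 160.6
long_rod 0.51 [ 21. 156.  37. 253.] ctr [ 0.574  -0.0963  0.045 ] L 0.0713 yaw 156.1
short_rod 0.82 [225. 152. 236. 276.] ctr [ 0.519  -0.2294  0.045 ] L 0.0874 yaw 161.0
```

View pics/g3.png

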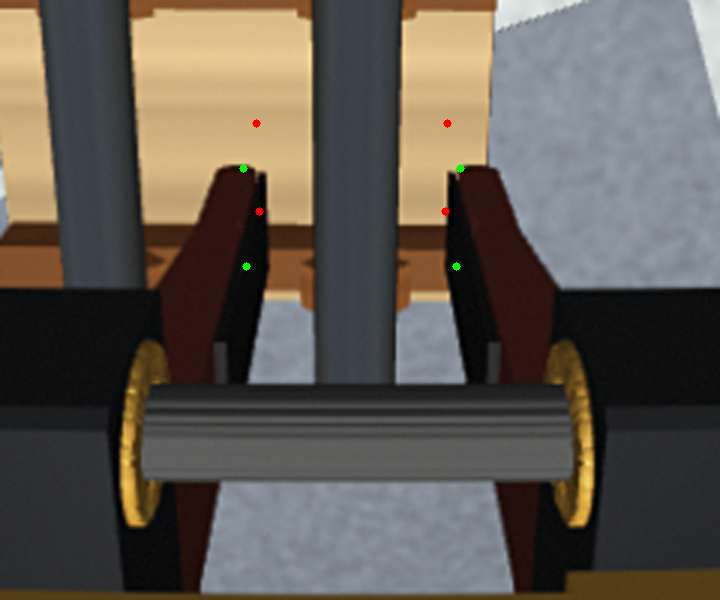

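The overlay settles it. The green dots, drawn at TCP x=0, fall on the fingertips at crop (243,168) and (460,168), while the red dots, at the stated +25 mm, hang in free air. So the tips are at the TCP and the grasp point is about 19 mm behind it. I'll correct for that and descend in stages, watching the force.

>>> step_arm --pt "0.02 0 0.003 0 -0.005 0" --pt "0.018 0 0 0 0 0" --pt "0 0 0 0 0 0"

```text
time: 6.12
eef_pos: [0.4882, -0.2804, 0.0411]
ee_rot: [-0.697, 0.119, 0.698, 0.119]
contact_force: [-0.7, 0.4, 0.2]
width: 0.0397
```

```bash
sed -i 's/t=np.array(p)-.006\*D/t=np.array(p)+.018*D/' h.py
python3 - <<'E'
from look import *
rel([.489,-.281,.0405],-19.4+90)
E
```

```text
t 6.12 pos [ 0.4882 -0.2804  0.0411] q [-0.54  0.6   1.86 -0.    0.68  1.37] F [-0.7  0.4  0.2] w 0.0397
shift [ 0.0186  0.0003 -0.001 ] turn(rv) [ 0.0007  0.0014 -0.0004]
```

>>> step_arm --pt "0.008 0 -0.001 0 0 0" --pt "0.006 0 0 0 0 0" --pt "0 0 0 0 0 0"

```text
time: 6.5
eef_pos: [0.4892, -0.2807, 0.0257]
ee_rot: [-0.696, 0.119, 0.698, 0.119]
contact_force: [-0.7, -1.0, -1.2]
width: 0.04
```

>>> step_arm --pt "0.003 0 0 0 0 0" --pt "0 0 0 0 0 0"

```text
time: 6.75
eef_pos: [0.4895, -0.2809, 0.023]
ee_rot: [-0.697, 0.119, 0.697, 0.119]
contact_force: [0.4, 0.3, 0.4]
width: 0.0399
```

Run:
```python
from look import *
rel([.489,-.281,.0405],-19.4+90)
```

```text
t 6.75 pos [ 0.4895 -0.2809  0.023 ] q [-0.54  0.64  1.86 -0.    0.65  1.37] F [0.4 0.3 0.4] w 0.0399
shift [0.0005 0.0003 0.0005] turn(rv) [ 0.0007  0.0011 -0.0004]
```

No contact at 23 mm, so the corrected tool length holds. Closing.

>>> step_arm --pt "0 0 0 0 0 0" --pt "0 0 0 0 0 0" --pt "0 0 0 0 0 0" --pt "0 0 0 0 0 0" --claw 230

```text
time: 7.25
eef_pos: [0.4899, -0.2809, 0.0235]
ee_rot: [-0.697, 0.119, 0.697, 0.119]
contact_force: [0.5, -0.9, -1.0]
width: 0.0192
```

>>> step_arm --pt "-0.01 0 0 0 0 0" --pt "-0.03 0 0 0 0 0" --pt "-0.05 0 0 0 0 0" --pt "-0.05 0 0 0 0 0" --pt "0 0 0 0 0 0"

```text
time: 7.88
eef_pos: [0.4892, -0.2808, 0.1686]
ee_rot: [-0.696, 0.119, 0.698, 0.119]
contact_force: [-0.1, -0.1, -2.3]
width: 0.0191
```

Run:
```python
from look import *
np.set_printoptions(precision=4,suppress=True)
rel([.585,-.006,.12],80+90)
# rod in tool
d=cam('wrist');print(sense()['eef_pos'],sense()['moment'].round(3))
save(d,'w2.png')
z=sense()['eef_pos'][2]+.018+.005
ends(d,'long_rod',z)
t=cam('top')
for q in ('jig','coil','stop'):
  for c,dd in (('wrist',d),('top',t)):
    for b in boxes_of(c,q)[:2]: print(c,q,round(b['p'],2),b['centre'])
```

```text
t 7.88 pos [ 0.4892 -0.2808  0.1686] q [-0.54  0.41  1.81 -0.    0.93  1.37] F [-0.1 -0.1 -2.3] w 0.0191
shift [ 0.0665 -0.291   0.0005] turn(rv) [ 1.4076  0.0013 -0.0019]
[ 0.4878 -0.28    0.1664] [ 0.063  0.014 -0.035]
long_rod 0.97 [319. 125. 319. 377.] ctr [ 0.4902 -0.2824  0.1894] L 0.1382 yaw 160.7
long_rod 0.82 [533. 147. 446. 253.] ctr [ 0.4959 -0.3692  0.1894] L 0.0629 yaw 126.9
long_rod 0.35 [122. 175.  -6. 197.] ctr [ 0.572  -0.1761  0.1894] L 0.0713 yaw 79.2
wrist jig 0.78 [0.5816, -0.0395, 0.0137]
top jig 0.96 [0.5869, 0.0449, 0.0106]
wrist coil 0.61 [0.5864, -0.0369, 0.0108]
top coil 0.83 [0.589, 0.0431, 0.0109]
top stop 0.6 [0.3679, 0.1101, 0.0455]
top stop 0.49 [0.6183, 0.1671, 0.0588]
```

Gripped: width is 19.1 mm, the load is about 2.3 N, and the rod is centred in the gripper within 2 mm. A +1.41 turn would pass the joint 6 range, so I'll turn −1.73 instead; the rod is symmetric.

>>> step_arm --pt "0 0 0 -0.175 0 0" --pt "0 0 0 -0.175 0 0" --pt "0 0 0 -0.175 0 0" --pt "0 0 0 -0.175 0 0" --pt "0 0 0 -0.175 0 0"

```text
time: 8.95
eef_pos: [0.4854, -0.2785, 0.1599]
ee_rot: [-0.675, -0.201, 0.683, -0.193]
contact_force: [-0.8, 0.4, -1.5]
width: 0.0193
```

>>> step_arm --pt "0 0 0 -0.175 0 0" --pt "0 0 0 -0.175 0 0" --pt "0 0 0 -0.175 0 0" --pt "0 0 0 -0.175 0 0" --pt "0 0 0 -0.16 0 0"

```text
time: 9.57
eef_pos: [0.4844, -0.2778, 0.1567]
ee_rot: [-0.526, -0.478, 0.531, -0.463]
contact_force: [-0.5, 0.5, -1.1]
width: 0.0192
```

Run:
```python
from look import *
rel([.585,-.06,.15],80+90)
```

```text
t 9.57 pos [ 0.4844 -0.2778  0.1567] q [-0.54  0.42  1.81 -0.    0.93 -0.42] F [-0.5  0.5 -1.1] w 0.0192
shift [ 0.0251  0.0751 -0.2278] turn(rv) [ 0.0581 -0.0078  0.0211]
```

>>> step_arm --pt "0 0.015 -0.046 0.058 -0.008 0.021" --pt "0 0.015 -0.046 0 0 0" --pt "0 0.015 -0.046 0 0 0" --pt "0 0.015 -0.046 0 0 0" --pt "0 0 0 0 0 0"

```text
time: 10.2
eef_pos: [0.5749, -0.1017, 0.154]
ee_rot: [-0.541, -0.455, 0.543, -0.454]
contact_force: [-0.0, -0.9, -2.1]
width: 0.0193
```

Run:
```python
from look import *
rel([.585,-.006,.12],80.+90)
d=cam('wrist');s=sense();a=np.radians(80)
ends(d,'long_rod',s['eef_pos'][2]+.018+.005)
im=cv2.resize(d['image'],(800,500))
for off,c in((-70,(255,0,0)),(-25,(255,255,0)),(25,(0,255,0)),(135,(0,255,255))):
  for y in(-.02,0,.02):
    p=np.array([.585,-.006,.046])+off/1e3*np.array([np.cos(a),np.sin(a),0])+y*np.array([-np.sin(a),np.cos(a),0])
    u=proj(d,p)[0]*1.25
    if abs(u).max()<2000: cv2.circle(im,(int(u[0]),int(u[1])),3,c,-1)
cv2.imwrite('pics/w3.png',im[:,:,::-1])
```

```text
t 10.2 pos [ 0.5749 -0.1017  0.154 ] q [-0.2   0.45  1.77 -0.    0.92 -0.02] F [-0.  -0.9 -2.1] w 0.0193
shift [ 0.052  -0.0067 -0.096 ] turn(rv) [-0.0012  0.0002  0.0023]
long_rod 0.77 [319. 125. 319. 377.] ctr [ 0.5751 -0.0996  0.1768] L 0.1362 yaw -100.0
long_rod 0.3 [150. 183.  80. 208.] ctr [ 0.4868 -0.0466  0.1768] L 0.0388 yaw -171.7
long_rod 0.19 [549.  71. 507. 269.] ctr [ 0.6776 -0.0719  0.1768] L 0.0935 yaw -102.4
```

View pics/w3.png

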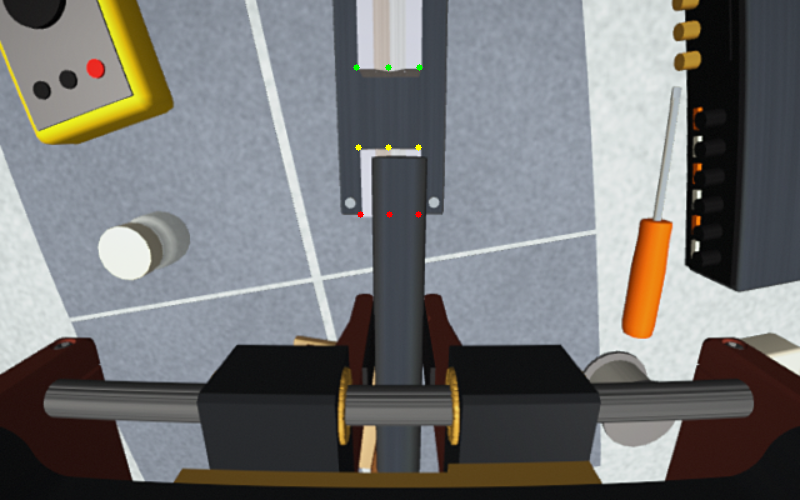

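In the wrist view the predicted block corners land on the real ones within about 2 px: far edge at (357–421,70), near edge at (360–421,149). The jig pose is good to about 1 mm, and the rod is parallel to the groove. Moving over the load point.

>>> step_arm --pt "0 -0.002 -0.031 0 0 0" --pt "0 -0.002 -0.031 0 0 0" --pt "0 -0.0015 -0.031 0 0 0" --pt "0.03 0 0 0 0 0" --pt "0 0 0 0 0 0"

```text
time: 10.92
eef_pos: [0.582, -0.0164, 0.1223]
ee_rot: [-0.542, -0.452, 0.547, -0.45]
contact_force: [-0.2, 0.3, -2.5]
width: 0.0191
```

Run:
```python
from look import *
rel([.585,-.006,.0515],80.+90)
d=cam('wrist');s=sense();a=np.radians(80);im=d['image']
ends(d,'long_rod',s['eef_pos'][2]+.018+.005)
for off in(25,50,75):
  for y in(-.02,0,.02):
    p=np.array([.585,-.006,.046])+off/1e3*np.array([np.cos(a),np.sin(a),0])+y*np.array([-np.sin(a),np.cos(a),0]);print(off,y,proj(d,p)[0].round(0))
cv2.imwrite('pics/w4.png',cv2.resize(im[:320,200:440],(600,800))[:600,:,::-1])
```

```text
t 10.93 pos [ 0.582  -0.0164  0.1223] q [-0.05  0.5   1.79 -0.    0.86  0.14] F [-0.2  0.3 -2.5] w 0.0191
shift [ 0.0888  0.0016 -0.011 ] turn(rv) [-0.0123  0.0024  0.0063]
long_rod 0.9 [319. 125. 319. 377.] ctr [ 0.5825 -0.0134  0.1468] L 0.1346 yaw -100.7
long_rod 0.5 [318.   0. 318. 264.] ctr [0.5932 0.0444 0.1468] L 0.1132 yaw -100.7
25 -0.02 [347. 166.]
25 0 [321. 166.]
25 0.02 [294. 167.]
50 -0.02 [347. 133.]
50 0 [320. 133.]
50 0.02 [293. 133.]
75 -0.02 [348.  97.]
75 0 [320.  98.]
75 0.02 [292.  98.]
```

View pics/w4.png

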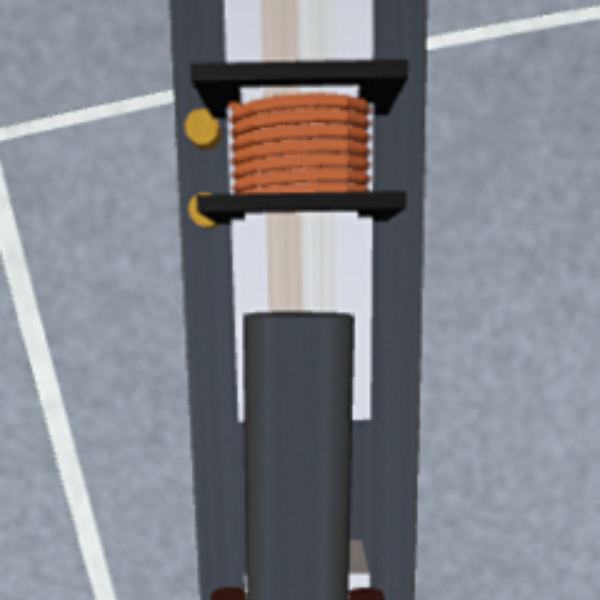

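The groove lies under the rod, slightly right at crop (303,313) against the rod at (298,313). The coil flange is at row 205 and the rod front is short of it.

>>> step_arm --pt "0 0.0022 -0.008 -0.012 0.002 0.006" --pt "0.03 0 0 0 0 0" --pt "0.03 0 0 0 0 0" --pt "0.005 0 0 0 0 0" --pt "0 0 0 0 0 0"

```text
time: 11.65
eef_pos: [0.5935, -0.0102, 0.0641]
ee_rot: [0.546, 0.45, -0.538, 0.458]
contact_force: [0.4, -1.1, -1.4]
width: 0.0193
```

Run:
```python
from look import *
rel([.5845,-.008,.0515],80.+90)
```

```text
t 11.65 pos [ 0.5935 -0.0102  0.0641] q [-0.04  0.59  1.8   0.    0.74  0.14] F [ 0.4 -1.1 -1.4] w 0.0193
shift [ 0.0305 -0.0097 -0.0005] turn(rv) [-0.0019 -0.0022 -0.0154]
```

>>> step_arm --pt "0 -0.009 0 -0.002 -0.002 -0.015" --pt "0 0 0 0 0 0"

```text
time: 11.9
eef_pos: [0.5852, -0.0086, 0.0661]
ee_rot: [0.542, 0.454, -0.541, 0.455]
contact_force: [0.2, 0.1, -1.4]
width: 0.0195
```

Run:
```python
from look import *
rel([.5853,-.008,.0515],80.+90)
```

```text
t 11.9 pos [ 0.5852 -0.0086  0.0661] q [-0.04  0.58  1.81  0.    0.75  0.14] F [ 0.2  0.1 -1.4] w 0.0195
shift [ 0.0326 -0.0001 -0.0006] turn(rv) [ 0.0003 -0.0005 -0.0023]
```

>>> step_arm --pt "0.012 0 0 0 0 -0.002" --pt "0.01 0 0 0 0 0" --pt "0.004 0 0 0 0 0" --pt "0 0 0 0 0 0"

```text
time: 12.4
eef_pos: [0.5856, -0.0085, 0.0388]
ee_rot: [0.542, 0.454, -0.541, 0.455]
contact_force: [-0.7, -0.7, -1.9]
width: 0.0194
```

Run:
```python
from look import *
rel([.5853,-.008,.0515],80.+90)
d=cam('wrist');im=d['image'][100:300,240:400];cv2.imwrite('pics/w5.png',cv2.resize(im,(480,600),interpolation=cv2.INTER_CUBIC)[:,:,::-1])
```

```text
t 12.4 pos [ 0.5856 -0.0085  0.0388] q [-0.04  0.63  1.81  0.    0.7   0.14] F [-0.7 -0.7 -1.9] w 0.0194
shift [ 0.0053 -0.0004 -0.0005] turn(rv) [ 0.0004 -0.0007 -0.0011]
```

View pics/w5.png

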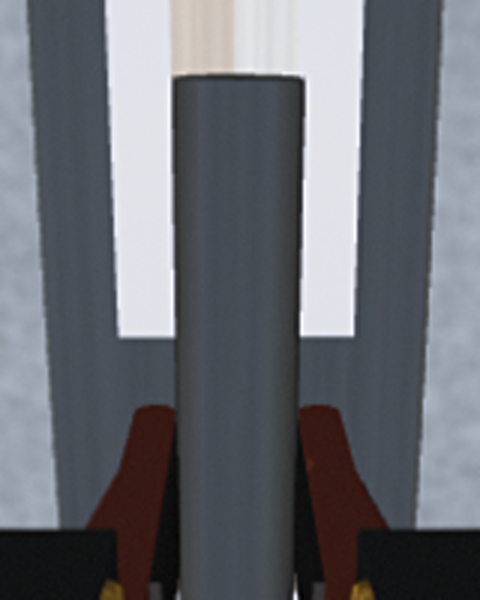

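The rod sits centred over the groove, at columns 175–302 against 170–298, about 1 mm off. Lowering in 1 mm steps until the weight comes off.

>>> step_arm --pt "0.002 -0.0006 0 0 0 0" --pt "0.001 0 0 0 0 0" --pt "0 0 0 0 0 0"

```text
time: 12.82
eef_pos: [0.5854, -0.0085, 0.0361]
ee_rot: [0.542, 0.454, -0.541, 0.455]
contact_force: [-0.3, -0.0, -1.4]
width: 0.0191
```

>>> step_arm --pt "0.001 0 0 0 0 0" --pt "0 0 0 0 0 0"

```text
time: 13.08
eef_pos: [0.5856, -0.0085, 0.0352]
ee_rot: [0.542, 0.454, -0.541, 0.455]
contact_force: [0.1, -0.4, -1.9]
width: 0.0194
```

>>> step_arm --pt "0.001 0 0 0 0 0" --pt "0 0 0 0 0 0"

```text
time: 13.32
eef_pos: [0.5856, -0.0085, 0.0343]
ee_rot: [0.542, 0.454, -0.541, 0.455]
contact_force: [0.7, -0.6, -2.5]
width: 0.0191
```

>>> step_arm --pt "0.001 0 0 0 0 0" --pt "0 0 0 0 0 0"

```text
time: 13.58
eef_pos: [0.5859, -0.0085, 0.0337]
ee_rot: [0.542, 0.454, -0.541, 0.455]
contact_force: [-0.7, -0.2, -0.8]
width: 0.0193
```

>>> step_arm --pt "0.001 0 0 0 0 0" --pt "0 0 0 0 0 0"

```text
time: 13.82
eef_pos: [0.5858, -0.0085, 0.0337]
ee_rot: [0.542, 0.454, -0.541, 0.455]
contact_force: [-1.3, -0.3, -2.2]
width: 0.0192
```

>>> step_arm --pt "0.0015 0 0 0 0 0" --pt "0 0 0 0 0 0"

```text
time: 14.08
eef_pos: [0.5859, -0.0085, 0.0338]
ee_rot: [0.542, 0.454, -0.541, 0.455]
contact_force: [-0.8, 0.6, -2.6]
width: 0.0193
```

Run:
```python
from look import *
f=[]
for i in range(5): cam('wrist') if i==0 else get_image('wrist'); f.append(sense()['contact_force'])
print(np.mean(f,0).round(2)); rel([.5853,-.008,.0515],170)
```

```text
[-2.6   0.36  5.36]
t 14.32 pos [ 0.5859 -0.0085  0.0336] q [-0.03  0.64  1.81  0.    0.69  0.14] F [-2.7  0.3  5.1] w 0.0195
shift [ 0.0001 -0.0007 -0.0004] turn(rv) [ 0.0011 -0.0007 -0.0029]
```

Seated: mean force is +5 N upward against −2 N while hanging. Relaxing the target to the measured pose, then releasing.

>>> step_arm --pt "-0.0004 0 0 0 0 0" --pt "0 0 0 0 0 0"

```text
time: 14.58
eef_pos: [0.5859, -0.0085, 0.0337]
ee_rot: [0.542, 0.454, -0.541, 0.455]
contact_force: [-2.2, -0.3, 2.6]
width: 0.0194
```

>>> step_arm --pt "0 0 0 0 0 0" --pt "0 0 0 0 0 0" --pt "0 0 0 0 0 0" --pt "0 0 0 0 0 0" --claw 139

```text
time: 15.08
eef_pos: [0.5864, -0.0085, 0.0334]
ee_rot: [0.543, 0.454, -0.54, 0.455]
contact_force: [0.2, -0.3, -0.0]
width: 0.0397
```

Run:
```python
from look import *
d=cam('wrist');rel([.5853,-.008,.15],170);ends(d,'long_rod',.055)
```

```text
t 15.12 pos [ 0.5864 -0.0085  0.0334] q [-0.04  0.64  1.81  0.    0.69  0.14] F [0.1 0.  0.4] w 0.0399
shift [-0.0986 -0.0008 -0.0004] turn(rv) [ 0.0006 -0.0009 -0.0036]
long_rod 0.73 [316. 125. 316. 378.] ctr [ 0.5852 -0.0071  0.055 ] L 0.138 yaw -100.1
```

>>> step_arm --pt "-0.015 0 0 0 0 -0.003" --pt "-0.02 0 0 0 0 0" --pt "-0.02 0 0 0 0 0" --pt "-0.02 0 0 0 0 0" --pt "0 0 0 0 0 0"

```text
time: 15.8
eef_pos: [0.5872, -0.0086, 0.1143]
ee_rot: [0.542, 0.454, -0.541, 0.455]
contact_force: [0.4, 0.4, 0.1]
width: 0.04
```

>>> step_arm --pt "0 0 0.035 0 0 0" --pt "0 0 0.04 0 0 0" --pt "0 0 0.03 0 0 0" --pt "0 0 0 0 0 0" --claw 255

```text
time: 16.3
eef_pos: [0.5682, -0.1139, 0.1136]
ee_rot: [0.542, 0.455, -0.54, 0.455]
contact_force: [0.1, 0.2, -0.4]
width: 0.0036
```

```bash
cat >> h.py <<'E'
U=np.array([np.cos(np.radians(80)),np.sin(np.radians(80)),0]);L=np.array([.5854,-.0075,0])
def at(off,z): # eef at jig offset from rod centre, tip height z
    rel(L+U*off+[0,0,z+.018],170)
    s=sense();M=R.from_quat(s['ee_rot']).as_matrix();print('along',((s['eef_pos']-L)@U).round(4),'Falong',(s['contact_force']@U).round(2))
E
python3 - <<'E'
from look import *
d=cam('wrist');at(-.100,.051);ends(d,'long_rod',.055)
E
```

```text
t 16.35 pos [ 0.5683 -0.113   0.1136] q [-0.22  0.5   1.8   0.    0.83 -0.05] F [ 0.  -0.1 -0.6] w 0.0012
shift [ 0.0626 -0.0016 -0.0068] turn(rv) [ 0.003  -0.0018 -0.0021]
along -0.1069 Falong -0.07
long_rod 0.61 [316.   0. 316. 170.] ctr [ 0.5821 -0.0245  0.055 ] L 0.1084 yaw -99.9
```

>>> step_arm --pt "0.02 -0.0016 0 0.003 -0.002 -0.002" --pt "0.02 0 0 0 0 0" --pt "0.015 0 0 0 0 0" --pt "0.004 0 0 0 0 0" --pt "0 0 0 0 0 0"

```text
time: 17.02
eef_pos: [0.5682, -0.1076, 0.0529]
ee_rot: [0.541, 0.456, -0.54, 0.456]
contact_force: [0.4, 0.2, 0.4]
width: 0.0003
```

Run:
```python
from look import *
at(-.090,.051)
```

```text
t 17.02 pos [ 0.5682 -0.1076  0.0529] q [-0.21  0.6   1.83  0.    0.72 -0.04] F [0.4 0.2 0.4] w 0.0003
shift [ 0.0019 -0.0004 -0.0115] turn(rv) [ 0.0055 -0.0004 -0.0007]
along -0.1015 Falong 0.31
```

>>> step_arm --pt "0.002 0 -0.006 0.005 0 0" --pt "0 0 -0.005 0 0 0" --pt "0 0 -0.003 0 0 0" --pt "0 0 -0.002 0 0 0" --pt "0 0 -0.002 0 0 0"

```text
time: 17.65
eef_pos: [0.5727, -0.0886, 0.0526]
ee_rot: [0.543, 0.454, -0.541, 0.455]
contact_force: [0.4, -0.2, -0.1]
width: 0.0003
```

>>> step_arm --pt "0 0 -0.002 0 0 0" --pt "0 0 -0.002 0 0 0" --pt "0 0 -0.002 0 0 0" --pt "0 0 -0.002 0 0 0"

```text
time: 18.15
eef_pos: [0.5741, -0.0809, 0.0526]
ee_rot: [0.542, 0.454, -0.541, 0.456]
contact_force: [-0.2, -0.9, 0.4]
width: 0.0004
```

Run:
```python
from look import *
d=cam('wrist');at(-.030,.051);ends(d,'long_rod',.055)
```

```text
t 18.2 pos [ 0.5741 -0.0807  0.0527] q [-0.16  0.6   1.82 -0.    0.71  0.01] F [ 0.1 -0.1 -0.6] w 0.0004
shift [ 0.0016 -0.0016 -0.044 ] turn(rv) [ 0.0002  0.0001 -0.0037]
along -0.074 Falong -0.11
long_rod 0.91 [316.   0. 316. 240.] ctr [ 0.5838 -0.0147  0.055 ] L 0.117 yaw -100.1
```

>>> step_arm --pt "0.0015 -0.001 -0.002 0 0 -0.003" --pt "0 0 -0.002 0 0 0" --pt "0 0 -0.002 0 0 0" --pt "0 0 -0.002 0 0 0" --pt "0 0 -0.002 0 0 0"

```text
time: 18.88
eef_pos: [0.5751, -0.0703, 0.0511]
ee_rot: [0.542, 0.454, -0.541, 0.455]
contact_force: [-0.3, -1.4, 0.9]
width: 0.0003
```

Run:
```python
from look import *
d=cam('wrist');at(-.030,.051);ends(d,'long_rod',.055)
f=[]
for i in range(3): get_image('wrist');f.append(sense()['contact_force']@U)
print(f)
```

```text
t 18.93 pos [ 0.5751 -0.0701  0.0512] q [-0.14  0.6   1.82 -0.    0.71  0.03] F [-0.2 -0.7  0.1] w 0.0002
shift [ 0.0002 -0.0008 -0.0335] turn(rv) [ 0.0001  0.0001 -0.001 ]
along -0.0635 Falong -0.71
long_rod 0.95 [318.   0. 318. 241.] ctr [ 0.5858 -0.0045  0.055 ] L 0.1165 yaw -100.0
[np.float64(0.7568250814978515), np.float64(0.631263119290624), np.float64(-0.019009447633315656)]
```

Run:
```python
from look import *
for c in('scene','top'):
  d=cam(c)
  for r in cut_out(c,'long_rod')[:4]:
    v,u=np.nonzero(r['region'])
    P=onz(d,np.c_[u,v],.052)-L; P[:,2]=0
    a=P@U; l=P@np.array([-U[1],U[0],0]); print(c,round(r['p'],2),len(u),'along',np.percentile(a,[1,99]).round(3),'lat',np.percentile(l,[1,99]).round(3))
  for q in [[-.07,0,.06],[-.05,0,.06]]: print(proj(d,L+U*q[0]+[0,0,.06]))
  save(d,c+'5.png')
```

```text
scene 0.94 517 along [-0.501 -0.402] lat [0.006 0.112]
scene 0.78 166 along [0.017 0.089] lat [-0.013  0.008]
[[288.627465  221.1674803]]
[[295.42400306 218.12456541]]
top 0.58 377 along [-0.494 -0.396] lat [0.044 0.146]
top 0.47 205 along [0.005 0.082] lat [-0.009  0.01 ]
[[346.45391578 194.66652114]]
[[339.1707487  193.31136804]]
```

The scene and top masks show the rod's front has moved up to the coil flange (along ≈ 0.083), so the push works and friction is low. Continuing slowly.

>>> step_arm --pt "0 -0.0008 -0.002 0 0 0" --pt "0 0 -0.002 0 0 0" --pt "0 0 -0.002 0 0 0" --pt "0 0 -0.002 0 0 0" --pt "0 0 -0.002 0 0 0"

```text
time: 19.95
eef_pos: [0.5763, -0.0602, 0.0512]
ee_rot: [0.542, 0.454, -0.541, 0.455]
contact_force: [-0.2, -1.6, -0.2]
width: 0.0004
```

>>> step_arm --pt "0 0 -0.002 0 0 0" --pt "0 0 -0.002 0 0 0" --pt "0 0 -0.002 0 0 0" --pt "0 0 -0.002 0 0 0" --pt "0 0 -0.002 0 0 0"

```text
time: 20.58
eef_pos: [0.5781, -0.0497, 0.0511]
ee_rot: [0.542, 0.454, -0.541, 0.455]
contact_force: [0.0, -2.0, 0.2]
width: 0.0003
```

Run:
```python
from look import *
at(-.030,.051)
```

```text
t 20.57 pos [ 0.5781 -0.0497  0.0511] q [-0.11  0.6   1.82 -0.    0.71  0.07] F [ 0.  -2.   0.2] w 0.0003
shift [ 0.0001 -0.0002 -0.0128] turn(rv) [ 0.      0.0005 -0.0014]
along -0.0428 Falong -1.98
```

>>> step_arm --pt "0 0 -0.002 0 0 0" --pt "0 0 -0.002 0 0 0" --pt "0 0 -0.002 0 0 0" --pt "0 0 -0.002 0 0 0" --pt "0 0 -0.002 0 0 0"

```text
time: 21.2
eef_pos: [0.5799, -0.0391, 0.0511]
ee_rot: [0.542, 0.454, -0.542, 0.455]
contact_force: [0.8, -1.1, 0.1]
width: 0.0004
```

>>> step_arm --pt "0 0 -0.0012 0 0 0" --pt "0 0 -0.0012 0 0 0" --pt "0 0 -0.0012 0 0 0" --pt "0 0 -0.0012 0 0 0" --pt "0 0 -0.0012 0 0 0"

```text
time: 21.82
eef_pos: [0.5811, -0.0328, 0.0511]
ee_rot: [0.542, 0.454, -0.542, 0.455]
contact_force: [-0.7, -0.9, -0.8]
width: 0.0003
```

Run:
```python
from look import *
at(.0,.051)
```

```text
t 21.82 pos [ 0.5811 -0.0328  0.0511] q [-0.08  0.61  1.82 -0.    0.72  0.1 ] F [-0.7 -0.9 -0.8] w 0.0003
shift [ 0.0001 -0.0001 -0.0256] turn(rv) [ 0.0001  0.0006 -0.0013]
along -0.0256 Falong -0.99
```

Now up to 40 mm left, in 1 mm rows, checking force every few rows.

>>> step_arm --pt "0 0 -0.001 0 0 0" --pt "0 0 -0.001 0 0 0" --pt "0 0 -0.001 0 0 0" --pt "0 0 -0.001 0 0 0"

```text
time: 22.32
eef_pos: [0.5818, -0.0286, 0.0511]
ee_rot: [0.542, 0.454, -0.542, 0.455]
contact_force: [0.1, -1.1, -0.5]
width: 0.0003
```

>>> step_arm --pt "0 0 -0.001 0 0 0" --pt "0 0 -0.001 0 0 0" --pt "0 0 -0.001 0 0 0" --pt "0 0 -0.001 0 0 0"

```text
time: 22.82
eef_pos: [0.5826, -0.0243, 0.0511]
ee_rot: [0.542, 0.454, -0.542, 0.455]
contact_force: [-0.4, -0.6, -0.7]
width: 0.0004
```

>>> step_arm --pt "0 0 -0.001 0 0 0" --pt "0 0 -0.001 0 0 0" --pt "0 0 -0.001 0 0 0" --pt "0 0 -0.001 0 0 0" --pt "0 0 -0.001 0 0 0"

```text
time: 23.45
eef_pos: [0.5835, -0.0191, 0.0511]
ee_rot: [0.542, 0.454, -0.542, 0.455]
contact_force: [0.5, -2.2, -0.1]
width: 0.0003
```

Run:
```python
from look import *
at(.01,.051)
d=cam('top');P=onz(d,[np.array([190,152])/6+[235,155]-.4],.055);print('nose tip jig x',-50+1e3*((P-L)[0]@U))
```

```text
t 23.45 pos [ 0.5835 -0.0191  0.0511] q [-0.05  0.61  1.81 -0.    0.72  0.12] F [ 0.5 -2.2 -0.1] w 0.0003
shift [ 0.0001 -0.0001 -0.0217] turn(rv) [ 0.      0.0006 -0.0013]
along -0.0117 Falong -2.08
nose tip jig x 101.57394060660263
```

>>> step_arm --pt "0 0 -0.001 0 0 0" --pt "0 0 -0.001 0 0 0" --pt "0 0 -0.001 0 0 0" --pt "0 0 -0.001 0 0 0" --pt "0 0 -0.001 0 0 0"

```text
time: 24.12
eef_pos: [0.5844, -0.0138, 0.051]
ee_rot: [0.542, 0.454, -0.542, 0.455]
contact_force: [1.2, -1.4, 0.1]
width: 0.0006
```

>>> step_arm --pt "0 0 -0.001 0 0 0" --pt "0 0 -0.001 0 0 0" --pt "0 0 -0.001 0 0 0" --pt "0 0 -0.001 0 0 0"

```text
time: 24.62
eef_pos: [0.5851, -0.0095, 0.0511]
ee_rot: [0.542, 0.454, -0.542, 0.455]
contact_force: [-0.2, -1.7, 0.3]
width: 0.0002
```

>>> step_arm --pt "0 0 -0.0008 0 0 0" --pt "0 0 -0.0008 0 0 0" --pt "0 0 -0.0008 0 0 0"

```text
time: 25.0
eef_pos: [0.5856, -0.0071, 0.0511]
ee_rot: [0.542, 0.454, -0.542, 0.455]
contact_force: [0.3, -1.9, -1.1]
width: 0.0005
```

>>> step_arm --pt "0 0 -0.0007 0 0 0" --pt "0 0 -0.0007 0 0 0" --pt "0 0 -0.0007 0 0 0" --pt "0 0 -0.0007 0 0 0"

```text
time: 25.5
eef_pos: [0.5857, -0.0063, 0.0511]
ee_rot: [-0.541, -0.454, 0.542, -0.456]
contact_force: [-1.1, -5.9, 1.1]
width: 0.0006
```

>>> step_arm --pt "0 0 -0.0006 0 0 0" --pt "0 0 -0.0006 0 0 0" --pt "0 0 -0.0006 0 0 0"

```text
time: 25.88
eef_pos: [0.5857, -0.0063, 0.0511]
ee_rot: [-0.54, -0.453, 0.543, -0.456]
contact_force: [-0.2, -5.5, -0.1]
width: 0.0008
```

>>> step_arm --pt "0 0 -0.0006 0 0 0" --pt "0 0 -0.0006 0 0 0" --pt "0 0 -0.0006 0 0 0"

```text
time: 26.25
eef_pos: [0.5857, -0.0063, 0.0511]
ee_rot: [-0.539, -0.453, 0.543, -0.457]
contact_force: [0.5, -5.5, 0.7]
width: 0.0006
```

Hard stop: the TCP has held at y = −0.0063 for 0.7 s with about 5.7 N, above groove friction. One slightly firmer press to tell the pin from a friction peak.

>>> step_arm --pt "0 0 -0.0009 0 0 0" --pt "0 0 -0.0009 0 0 0" --pt "0 0 -0.0009 0 0 0" --pt "0 0 -0.0009 0 0 0" --pt "0 0 -0.0009 0 0 0"

```text
time: 26.88
eef_pos: [0.5857, -0.0063, 0.0512]
ee_rot: [-0.537, -0.452, 0.545, -0.459]
contact_force: [-0.8, -7.4, 0.1]
width: 0.0001
```

Run:
```python
from look import *
at(.01,.051)
d=cam('top');s=cam('scene');w=cam('wrist')
f=lambda im,a:cv2.resize(im[a[0]:a[1],a[2]:a[3]],(390,290),interpolation=cv2.INTER_CUBIC)
o=np.hstack([f(d['image'],(155,215,235,316)),f(s['image'],(165,225,315,396))])
cv2.imwrite('pics/fin.png',np.vstack([o,cv2.resize(w['image'][:150,120:520],(780,292))])[:,:,::-1])
at(.01,.051)
```

```text
t 26.88 pos [ 0.5857 -0.0063  0.0512] q [-0.02  0.61  1.81 -0.02  0.73  0.16] F [-0.8 -7.4  0.1] w 0.0001
shift [ 0.0001 -0.0001 -0.0087] turn(rv) [0.0033 0.0141 0.0003]
along 0.0013 Falong -7.39
t 27.02 pos [ 0.5857 -0.0063  0.0512] q [-0.02  0.61  1.81 -0.02  0.73  0.16] F [-1.1 -7.2 -0.1] w 0.0004
shift [ 0.0001 -0.     -0.0087] turn(rv) [0.0033 0.0141 0.0004]
along 0.0013 Falong -7.31
```

View pics/fin.png

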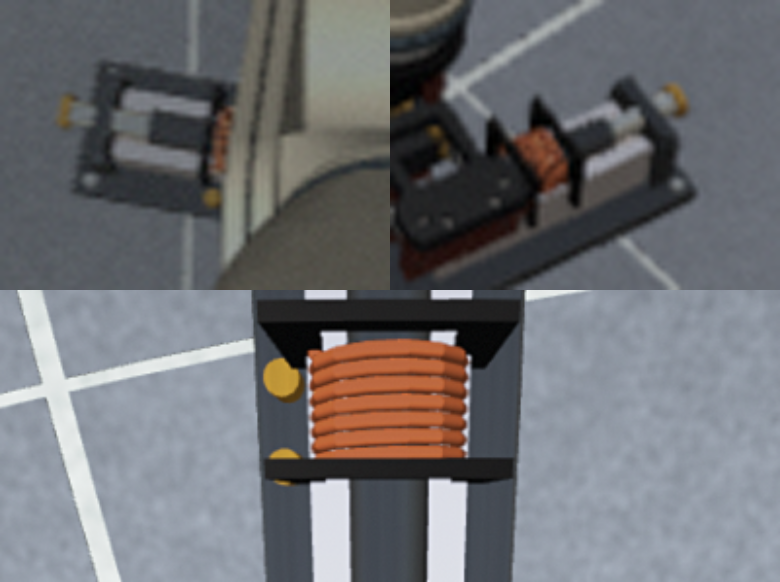

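The picture shows the rod through the coil with its front against the pin: top view at (150,128), scene at (610,130). The press, 5.5–7.4 N, has lasted over a second. Backing away.

>>> step_arm --pt "0 0 0.001 0 0 0" --pt "0 0 0.004 0 0 0" --pt "0 0 0.01 0 0 0" --pt "0 0 0.015 0 0 0" --pt "-0.01 0 0.01 0 0 0"

```text
time: 27.65
eef_pos: [0.5778, -0.0469, 0.0614]
ee_rot: [-0.537, -0.453, 0.545, -0.458]
contact_force: [0.7, -0.0, 0.3]
width: 0.0004
```

>>> step_arm --pt "-0.04 0 0 0 0 0" --pt "-0.05 0 0.02 0 0 0" --pt "-0.04 0 0.05 0 0 0" --pt "0 0 0.05 0 0 0" --pt "0 0 0 0 0 0"

```text
time: 28.28
eef_pos: [0.5576, -0.169, 0.2002]
ee_rot: [-0.538, -0.451, 0.545, -0.459]
contact_force: [-0.5, -0.6, 0.1]
width: 0.0003
```

Run:
```python
from look import *
at(0,.15)
for c in('scene','top','wrist'):
  d=cam(c)
  for q in('long_rod','short_rod'):
   for r in cut_out(c,q)[:3]:
    v,u=np.nonzero(r['region']);P=onz(d,np.c_[u,v],.055)-L;P[:,2]=0
    a=P@U;l=P@np.array([-U[1],U[0],0]);print(c,q,round(r['p'],2),len(u),'along',np.percentile(a,[1,99]).round(3),'lat',np.percentile(l,[1,99]).round(3))
```

```text
t 28.27 pos [ 0.5576 -0.169   0.2002] q [-0.31  0.39  1.75 -0.02  1.   -0.13] F [-0.5 -0.6  0.1] w 0.0003
shift [ 0.0477 -0.0005 -0.1646] turn(rv) [ 0.0015  0.0148 -0.0024]
along -0.1639 Falong -0.73
scene long_rod 0.6 470 along [-0.501 -0.402] lat [0.007 0.11 ]
scene long_rod 0.5 201 along [0.013 0.15 ] lat [-0.014  0.006]
scene short_rod 0.6 229 along [-0.241 -0.212] lat [-0.025  0.073]
top long_rod 0.82 344 along [-0.491 -0.398] lat [0.045 0.143]
top long_rod 0.51 215 along [0.014 0.149] lat [-0.007  0.01 ]
wrist short_rod 0.56 1092 along [-0.233 -0.206] lat [0.02  0.081]
```

```bash
python3 -c "
from station import *
print(close_job())"
```

```text
the job is handed in; nothing more can be done
None
```

The long ferrite rod is through the coil and resting on the stop pin. I handed the job in at about 28 s, with the arm clear.

**What I did:** I lifted the rod off the rack, lowered it into the groove at the load point and let go. I then pushed it along with closed fingers at about 8–17 mm/s, with 1–2 N of friction. It stopped hard at the pin, and I held it there for over a second at about 5.5–7.4 N before backing off.

**Last checks:**
- **At the pin:** the TCP did not move as the push rose from 5.7 to 7.4 N. The pictures showed the rod through the coil and touching the pin. With the arm backed off, the top and scene cameras both showed a piece about 135–137 mm long in the groove, its front about 15 cm past the load point, which is where it stopped.
- **Other rods:** the short rod was still on the rack. The white look-alike was where it started, within about 2 mm in the top view. I did not check the other items on the bench again.

**What went wrong or disagreed:**
- **First grasp failed:** the fingertips turned out to be at the TCP, not 25 mm ahead of it. The fingers closed on top of the rod and pressed it with up to about 8 N while it sat on the rack. It did not shift, and I corrected the offset from the wrist picture.
- **Laying it down:** the force reading lagged, so the rod was pressed into the groove with about 7 N for a moment before I eased off.
- **Pin position:** my early picture estimate put the nose tip at jig x ≈ 102 mm, but the rod stopped at about 98–100 mm. I put that down to measurement error and went by the hard stop.

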